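# Reference check of a hand-held reflectance probe

## Robot

A 6-joint arm with a two-finger parallel gripper is mounted at the origin on the work surface. World frame = base frame: x ahead of the robot, y to its left, z up, the work surface at z = 0. Lengths are in mm, angles in rad, forces in N, time in s.
With the tool pointing down it reaches from about 275 to 1000 mm from the base axis. Payload 8.4 kg.
Tool frame: the origin (TCP) lies between the finger pads; the fingertips stand 22 mm ahead of it and the grasp point (between the pads) lies 3 mm ahead of it; z points along the fingers, y is the line along which they close (so a half turn about z gives the same grasp; the last joint's range is limited). The gripper opens to 85 mm and grips with 20 to 120 N. Pads are 22 mm wide; open, the fingers measure 114 mm over their backs; the gripper's body (76 mm by 85 mm) begins 54 mm behind the grasp point. The pads swing forward as they close: fully open they stand 13 mm farther back than shut.
Start: joints at [1.299, 0.353, 1.633, -0, 1.155, -0.002], TCP at [166.585, 602.393, 253.281] pointing down, gripper open.
Joint ranges: [-2.63, 2.63], [-0.92, 2.1], [0.06, 2.66], [-1.3, 4.44], [0, 2.69], [-3.02, 3.02]. Speed limits (rad/s): [2.22, 2.22, 2.79, 3.14, 3.14, 3.14].

## Interface

Orientations are given as [roll, pitch, yaw] about the fixed x, y, z axes, in that order (R = Rz(yaw) Ry(pitch) Rx(roll)).
In Python, from rig import r, grab_frame gives the robot as it stands.
- The arm moves only by the shell command python3 -m inch 'ROWS' [FORCE]. ROWS is JSON, a list of rows, each a list of 7 numbers: the turn, a rotation vector about the tool's x, y, z as a fraction of full scale, then the shift along the tool's x, y, z as a fraction of full scale, then the closure, from 0 (fully open) to 1 (shut). In form: [[rx, ry, rz, dx, dy, dz, fingers], ...]. A call has 1 to 8 rows; each row shifts and turns the commanded pose from where the row before left it, along the tool's axes as they then stand; what a row does not reach is not made up. Full scale, the value 1, is 2.5 cm for a shift and pi rad for a turn. A row lasts 1/12 s, in which the tool goes at most 41.7 mm and 7.16 degrees, less where a joint would pass 70% of its speed; a pose out of reach is approached as far as the arm can. A call with a number of a shift or a turn outside -1 to 1 is refused whole. A call with a gripper value outside its range is refused whole. The fingers move at their own pace and stop on an object; FORCE is the grip in N (left out, the last holds). Time passes only in rows, so rows that do not move let the fingers close. It gives the time, the measured TCP pose, the force, the opening and the grip force at its end, in the units of the state.
- r.sense(): the state, without advancing time (a new reading comes with each control period).
- grab_frame(name): name is "scene" or "side" or "wrist"; returns a dict with "pixels" (420x560x3 uint8, red, green, blue), "z_map" (420x560 float32, mm along the optical axis (not along the pixel's ray), 0 where there is no reading), "vertical_fov" (degrees; the focal length in pixels is half the picture's height over the tangent of half this angle, whatever the lens; pixels are square), "cx", "cy" (the principal point, pixels), "cam_to_world" (4x4, takes a point from camera to world coordinates). Camera axes: x right, y down, z forward; pixel columns grow to the right and rows downward; lengths in mm; the calibration is good to about 2 mm. A picture is of the moment at which its call begins.
- r.sign_off(): hands the job in; it is judged then, once.
The state is a dict: "clock": time; "qpos": joint angles; "qvel": joint speeds; "joint_efforts": joint torques, N m; "eef_pos": TCP position; "tcp_rot": TCP orientation; "contact_force": force on the tool from outside, world axes, zero at the start; "wrist_torque": the same for the moment, N m; "opening": opening from 0.0 (shut) to 1.0 (fully open); "grasp_force": force on a finger pad.
Only numpy, scipy, OpenCV 4.12 (cv2) and the standard library are available. Lean on these libraries where they do the work, as an engineer would, in place of code of your own. Each camera call takes 0.05 s, during which the arm holds its last target. There are 200 camera calls.

## Task

Lay the reference tile, the one with the ring mark, ring up on the narrow sloped rest, flat on the deck above the lip with its long side running up the slope, and let go of it without dropping it. Then take the hand probe out of its holder and hold its sprung nose inside the ring, square to the tile's sloping face, pressed gently so that the nose is pushed in about half-way, neither barely touching nor bottomed out. Finish while still holding the probe there in the gripper, with the probe touching only the tile, and leave the other things on the bench where they are.

Things in the scene. Friction and masses are not known exactly. Their poses are not given: they have to be found in the camera images.
- tile: Reference tile: flat grey block 60 x 44 x 18 mm (its x, y, z) with a white face and a thin black ring on top, about 0.12 kg. Starts lying ring up on the bench. Origin at the centre of its underside; x along the 60 mm side, z out of the ringed face. Not to be confused with the smaller plain square slab.
- tile_center (a point): Centre of the tile, half-way up its 18 mm; same axes as the tile.
- tile_ring (a point): Centre of the black ring (20 mm inner diameter) on the tile's top face, 9 mm from the middle of that face towards the tile's +x end; same axes as the tile, z out of the face.
- rest_deck (a point): Sloped rest, fixed: a black base 110 x 80 x 10 mm, a post 26 mm wide, and on it an aluminium deck 32 mm wide (narrower than the tile) tilted 20 degrees. This point is the middle of the deck's upper surface, 62 mm above the bench. Axes: x up the slope along the deck, y across it, z out of the deck. The deck's flat runs from x = -36 mm to +36 mm; at its low end a 6 mm thick lip stands 6 mm above the deck.
- holder: Probe holder, fixed: black block 70 x 70 x 55 mm with a 20 mm round hole, 50 mm deep, in the middle of its top. Origin at the centre of its underside.
- probe: Hand probe, about 0.15 kg, starting upright in the holder: a white square handle 24 x 24 x 80 mm, below it a steel barrel 16 mm in diameter and 30 mm long, and the sprung nose sticking out 12 mm beyond the barrel. The handle's underside rests on the holder's top, and all below it is in the hole. Origin at the centre of the handle's underside; z along the probe from nose to handle top; x and y square to the handle's faces. Some 45 mm of straight lift frees it.
- probe_grip (a point): Centre of the probe's handle, half-way up its 80 mm (40 mm above the handle's underside, 82 mm from the nose end); axes of the probe.
- probe_tip (a point): End of the probe's steel nose: a flat disc 8 mm in diameter on the probe's axis, 42 mm below the handle's underside when the nose is out; it moves with the nose. z along the probe from nose to handle.
- probe_nose (a joint): How far the sprung nose is pushed into the barrel, m: 0 fully out, 0.010 bottomed. Spring about 1 N at the start of the stroke, 350 N/m, so about 2.8 N half-way and 4.5 N at the bottom.
- jar: Bystander: amber jar, 60 mm in diameter, 70 mm high. Origin under its centre.
- bottle: Bystander: small white bottle, 40 mm in diameter, 90 mm high. Origin under its centre.
- dish: Bystander: clear round dish, 64 mm in diameter, 16 mm high. Origin under its centre.
- slab: Bystander: plain grey square slab without a ring, 36 x 36 x 10 mm. Origin under its centre.
- tipbox: Bystander: box of pipette tips, 87 x 122 x 60 mm. Origin under its centre.
- rack: Bystander: white tube rack with capped tubes, 60 x 160 x 80 mm. Origin under its centre.
- marker: Bystander: black marker pen lying down, about 120 mm long along its x, 13 mm high. Origin under its barrel.
Not all that is in view belongs to the job. What is shaped like the part that bears rest_deck but red is not meant. Leave any blue or red look-alike of the tile alone.

How it is judged:
By the outcome, as a careful person would: the job done as asked, in the order asked, and still so for the second after the job is handed in, while the arm keeps its last pose, push and grip.
It also fails if it takes over 67 s, if anything falls off the work surface, if the arm or the gripper's body presses on something with over 40 N, if the wrist force passes 120 N, or if a joint passes its speed limit or range.

## Working session

There is one attempt and no reset: what is moved stays moved. The work goes in short steps, Python scripts to look and compute and a shell command to move; the robot and the scene stay as the last step left them, time stands still between calls to the robot, and variables do not carry over. Pictures are saved under pics/ and viewed, at most 10 in all, crops included, and the job is handed in when it is done.

```bash
ls; mkdir -p pics; python3 - <<'E'
from rig import r, grab_frame
import cv2,pickle
for n in ["scene","side"]:
    f=grab_frame(n); pickle.dump(f,open(f'{n}.pkl','wb'))
    cv2.imwrite(f'pics/{n}0.png',cv2.resize(f["pixels"][:,:,::-1],(800,600),interpolation=cv2.INTER_CUBIC))
print(r.sense())
E
```

```text
pics
{'clock': 0.1, 'qpos': array([ 1.29860346e+00,  3.53602035e-01,  1.63407535e+00, -9.41280661e-06,
        1.15521770e+00, -2.38941693e-03]), 'qvel': array([-0.00026471, -0.00074573, -0.00251836,  0.00070406,  0.00034853,
       -0.00174912]), 'joint_efforts': array([ 9.73922142e-04, -6.06356120e+01, -3.42819893e+01, -1.20267978e-04,
        3.95841314e-03, -4.79813070e-05]), 'eef_pos': array([166.47329479, 601.99026421, 252.61561706]), 'tcp_rot': array([-3.14029020e+00,  5.49457873e-06,  2.87179302e+00]), 'contact_force': array([0.4084933 , 0.46668731, 0.2483598 ]), 'wrist_torque': array([-0.04359532,  0.02214283, -0.07700546]), 'grasp_force': 0.0, 'opening': 1.0003138989933735}
```

View pics/scene0.png

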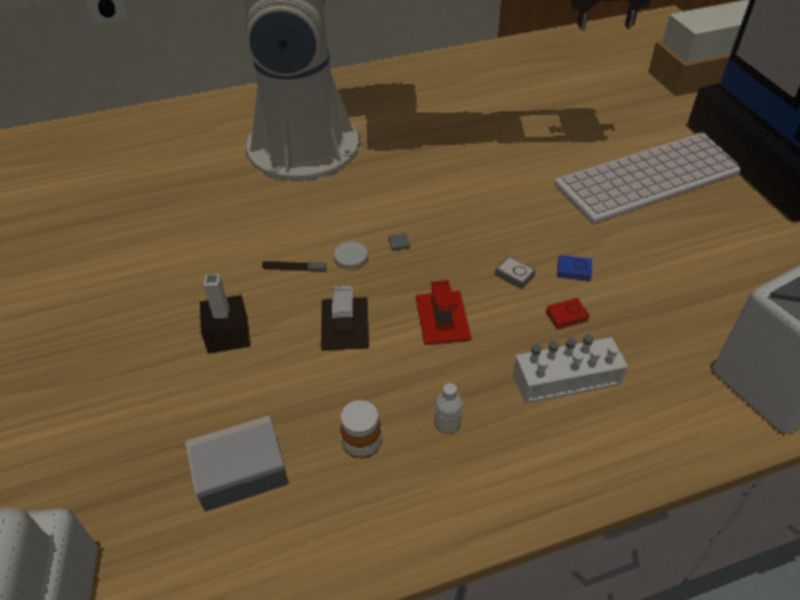

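View pics/side0.png

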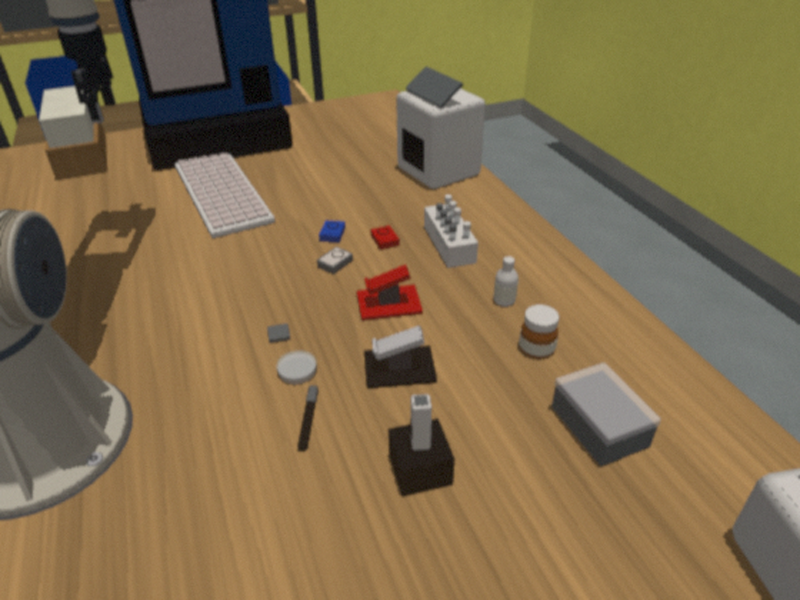

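The scene view shows the grey/white ringed tile at (516,271), with blue (575,267) and red (568,312) look-alikes. The rest with the aluminium deck is at (344,315), its red twin at (443,312), and the probe in its holder at (218,310). Side view: tile (335,260), rest (400,350), probe (421,430). The tile I want is the grey-white one with the ring, and the rest is the one on the black base. Next I'll measure both from depth and confirm in a crop.

```bash
cat > h.py <<'E'
import numpy as np,cv2,pickle
from rig import r, grab_frame
from scipy.spatial.transform import Rotation as R
def cloud(f):
    z=f["z_map"]; H,W=z.shape; fl=H/2/np.tan(np.radians(f["vertical_fov"])/2)
    v,u=np.mgrid[:H,:W]
    P=np.stack([(u-f["cx"])/fl*z,(v-f["cy"])/fl*z,z],-1)
    M=np.array(f["cam_to_world"]); W_=P@M[:3,:3].T+M[:3,3]; W_[z<=0]=np.nan
    return W_
def proj(f,p):
    M=np.array(f["cam_to_world"]); q=M[:3,:3].T@(np.array(p)-M[:3,3]); fl=f["z_map"].shape[0]/2/np.tan(np.radians(f["vertical_fov"])/2)
    return q[:2]/q[2]*fl+[f["cx"],f["cy"]]
def rect(Q):
    c,s,a=cv2.minAreaRect(Q[:,:2].astype(np.float32)); return np.round(c,1),np.round(s,1),round(a,1)
E
python3 - <<'E'
from h import *
for n,boxes in {"scene":dict(tile=(490,255,540,290,10,25),deck=(325,280,362,330,40,90),base=(315,290,375,350,4,14),holder=(195,290,250,352,45,60),ptop=(200,268,225,290,125,142)),
 "side":dict(tile=(312,245,358,275,10,25),deck=(368,322,430,360,40,90),base=(360,340,440,388,4,14),holder=(380,415,460,490,45,60),ptop=(405,390,440,410,125,142))}.items():
    f=pickle.load(open(n+'.pkl','rb')); C=cloud(f)
    print(n, 'cam',np.round(np.array(f["cam_to_world"])[:3,3]))
    for k,(a,b,c,d,z0,z1) in boxes.items():
        Q=C[int(b*.7):int(d*.7),int(a*.7):int(c*.7)].reshape(-1,3); Q=Q[(Q[:,2]>z0)&(Q[:,2]<z1)]
        if len(Q)<5: print(k,len(Q));continue
        print(k,len(Q),np.round(np.median(Q,0),1),rect(Q))
        if k=='deck':
            m=Q.mean(0);ok=np.ones(len(Q),bool)
            for _ in range(6):
                m=Q[ok].mean(0);w=np.linalg.svd(Q[ok]-m,full_matrices=False)[2][2];w*=np.sign(w[2]);ok=abs((Q-m)@w)<2
            print('  n',w.round(3),'tilt',np.degrees(np.arccos(w[2])).round(1),'uphill yaw',np.degrees(np.arctan2(-w[1],-w[0])).round(1),ok.sum(),Q[ok].mean(0).round(1), rect(Q[ok]),Q[ok][:,2].min(),Q[ok][:,2].max())
f=pickle.load(open('scene.pkl','rb'))["pixels"][:,:,::-1]
g=np.hstack([cv2.resize(f[170:235,335:425],(450,325),interpolation=3),cv2.resize(f[190:255,215:275],(300,325),interpolation=3)])
cv2.imwrite('pics/crop1.png',g)
E
```

```text
scene cam [1321. -216.  924.]
tile 319 [531.  263.2  17.4] (array([528.1, 265.4]), array([60.1, 49.4]), 29.3)
deck 292 [542.6 -57.6  63. ] (array([535.9, -57.1]), array([31.3, 81.7]), 74.6)
  n [-0.308  0.099  0.946] tilt 18.9 uphill yaw -17.9 196 [537.2 -56.7  61.7] (array([536.4, -57.1]), array([30.9, 76.9]), 74.8) 46.89931781784037 74.46804652909839
base 881 [553.6 -62.2   9.2] (array([529.6, -58.2]), array([ 95.1, 128.7]), 76.9)
holder 608 [ 504.1 -249.4   53.9] (array([ 491.8, -249.8]), array([70.7, 75.4]), 82.3)
ptop 112 [ 496.8 -249.4  133.1] (array([ 491.8, -249.7]), array([24.1, 27. ]), 72.8)
side cam [ 276. -741.  707.]
tile 252 [522.8 261.3  19.4] (array([523.9, 266.6]), array([61.3, 50.7]), 28.6)
deck 522 [532.9 -61.8  59.2] (array([532.5, -56.6]), array([37., 78.]), 73.7)
  n [-0.336 -0.154  0.929] tilt 21.7 uphill yaw 24.6 200 [530.9 -55.6  60.8] (array([532.4, -57.3]), array([35.5, 75.6]), 74.9) 45.468739968343584 75.1999257083155
base 962 [529.1 -71.2  11. ] (array([529.6, -56. ]), array([ 87. , 119.7]), 73.6)
holder 1035 [ 480.5 -261.6   55.9] (array([ 488.9, -248.9]), array([73.1, 70.6]), 83.8)
ptop 154 [ 487.7 -251.3  135.7] (array([ 488.3, -249.6]), array([23.8, 24.6]), 68.1)
```

View pics/crop1.png

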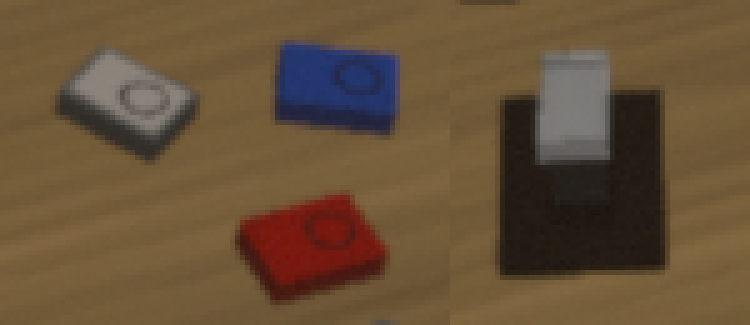

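Crop confirmed: grey/white tile with its ring towards the lower right (world +x+y), next to the blue and red copies. The aluminium deck sits on a black base with its lip on the... near-robot (low) side per the depth normal. Next I'll write a planner for relative moves and start towards the tile.

```bash
cat >> h.py <<'E'
def plan(pos,rpy=None):
    "tool-frame shift and rotvec from measured pose, in row units (shift done before turn / turn before shift)"
    s=r.sense(); A=R.from_euler('xyz',s["tcp_rot"]); d=np.array(pos)-s["eef_pos"]
    B=R.from_euler('xyz',rpy) if rpy is not None else A
    rv=(A.inv()*B).as_rotvec()/np.pi
    print('t',round(s["clock"],2),'pos',s["eef_pos"].round(1),'rpy',s["tcp_rot"].round(3),'F',s["contact_force"].round(1),'op',round(s["opening"],3))
    print('shift first',(A.inv().apply(d)/25).round(3),'| turn',rv.round(4),'rows>=',round(np.abs(rv).max()/.038,1),'| shift after turn',(B.inv().apply(d)/25).round(3))
E
python3 -c "
from h import *
plan((527,265,250),(np.pi,0,np.radians(209.3)))"
```

```text
t 0.1 pos [166.5 602.  252.6] rpy [-3.14   0.     2.872] F [0.4 0.5 0.2] op 1.0
shift first [-17.492  -9.148   0.117] | turn [-4.000e-04 -2.000e-04 -2.487e-01] rows>= 6.5 | shift after turn [ -5.979 -18.813   0.105]
```

```bash
python3 -m inch '[[0,0,0,-0.8,-0.42,0,0],[0,0,0,-0.88,-0.46,0,0],[0,0,0,-0.88,-0.46,0,0],[0,0,0,-0.88,-0.46,0,0],[0,0,0,-0.88,-0.46,0,0],[0,0,0,-0.88,-0.46,0,0],[0,0,0,-0.88,-0.46,0,0],[0,0,0,-0.88,-0.46,0,0]]' 40
python3 -m inch '[[0,0,0,-0.88,-0.46,0,0],[0,0,0,-0.88,-0.46,0,0],[0,0,0,-0.88,-0.46,0,0],[0,0,0,-0.88,-0.46,0,0],[0,0,0,-0.88,-0.46,0,0],[0,0,0,-0.88,-0.46,0,0],[0,0,0,-0.88,-0.46,0,0],[0,0,0,-0.88,-0.46,0,0]]'
python3 -m inch '[[0,0,0,-0.88,-0.46,0,0],[0,0,0,-0.88,-0.46,0,0],[0,0,0,-0.88,-0.46,0,0],[0,0,0,-0.8,-0.42,0,0],[0,0,-0.038,0,0,0,0],[0,0,-0.038,0,0,0,0],[0,0,-0.038,0,0,0,0],[0,0,-0.038,0,0,0,0]]'
python3 -m inch '[[0,0,-0.038,0,0,0,0],[0,0,-0.038,0,0,0,0],[0,0,-0.021,0,0,0,0],[0,0,0,0,0,0,0],[0,0,0,0,0,0,0]]'
cat >> h.py <<'E'
def save(n,name,size=(800,600)):
    f=grab_frame(n); pickle.dump(f,open(n+'.pkl','wb')); cv2.imwrite(f'pics/{name}.png',cv2.resize(f["pixels"][:,:,::-1],size,interpolation=3)); return f
E
python3 - <<'E'
from h import *
plan((527,265,250),(np.pi,0,np.radians(209.3)))
f=save("wrist","w1"); C=cloud(f).reshape(-1,3)
m=(C[:,2]>14)&(C[:,2]<24)&(np.hypot(C[:,0]-527,C[:,1]-265)<45); print(m.sum(),rect(C[m]),np.median(C[m],0))
E
```

```text
clock: 0.77
eef_pos: [310.7, 467.2, 253.0]
tcp_rot: [-3.141, -0.0, 2.872]
contact_force: [-0.3, -0.4, 0.1]
opening: 1.003
grasp_force: 0.0
clock: 1.43
eef_pos: [455.7, 331.7, 253.0]
tcp_rot: [-3.141, -0.0, 2.872]
contact_force: [0.1, 0.5, -0.0]
opening: 0.999
grasp_force: 0.0
clock: 2.1
eef_pos: [526.0, 266.0, 252.8]
tcp_rot: [-3.141, -0.001, -2.929]
contact_force: [0.3, -0.4, -0.5]
opening: 1.002
grasp_force: 0.0
clock: 2.52
eef_pos: [525.9, 266.3, 253.0]
tcp_rot: [3.142, -0.001, -2.632]
contact_force: [0.1, 0.5, -0.9]
opening: 1.0
grasp_force: 0.0
t 2.52 pos [525.9 266.3 253. ] rpy [ 3.142e+00 -1.000e-03 -2.632e+00] F [ 0.1  0.5 -0.9] op 1.0
shift first [-0.013 -0.069  0.12 ] | turn [ 0.     -0.0002 -0.0005] rows>= 0.0 | shift after turn [-0.013 -0.069  0.12 ]
2673 (array([524.4, 264.3]), array([60. , 43.9]), 31.8) [523.0850243  263.69813568  18.91226379]
```

View pics/w1.png

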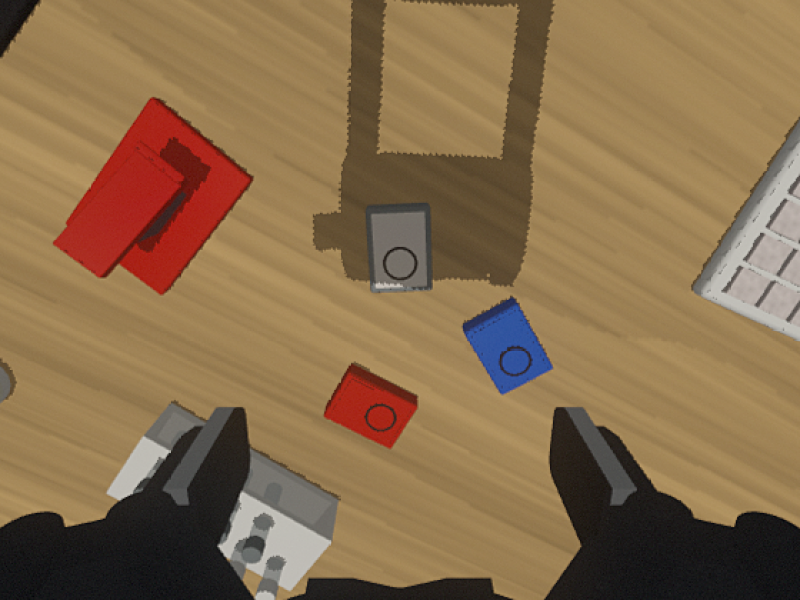

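Tile at (400,248), ring towards its lower (+x) end. The fit gives 60.0x43.9 at height 18.9, so it checks out. Blue and red are clear of the finger path with the fingers partly closed.

```bash
python3 -c "
from h import *
plan((524.4,264.3,60),(np.pi,0,np.radians(211.8)))"
python3 -m inch '[[0,0,-0.0135,0.03,-0.1,0.9,0.25],[0,0,0,0,0,1,0.25],[0,0,0,0,0,1,0.25],[0,0,0,0,0,1,0.25],[0,0,0,0,0,1,0.25],[0,0,0,0,0,1,0.25],[0,0,0,0,0,1,0.25],[0,0,0,0,0,0.7,0.25]]'
python3 -m inch '[[0,0,0,0,0,0,0.25],[0,0,0,0,0,0,0.25]]'
python3 -c "
from h import *
plan((524.4,264.3,24),(np.pi,0,np.radians(211.8)))"
```

```text
t 2.57 pos [525.9 266.4 253.1] rpy [ 3.142 -0.    -2.632] F [-0.3  0.1 -0.4] op 1.002
shift first [ 0.09  -0.043  7.723] | turn [ 0.     -0.0001 -0.0144] rows>= 0.4 | shift after turn [ 0.095 -0.039  7.723]
clock: 3.23
eef_pos: [525.7, 263.5, 61.1]
tcp_rot: [3.141, -0.002, -2.589]
contact_force: [-0.1, 1.1, -0.6]
opening: 0.747
grasp_force: 0.0
clock: 3.4
eef_pos: [526.1, 263.6, 62.7]
tcp_rot: [3.141, -0.002, -2.588]
contact_force: [-0.1, 0.1, 0.5]
opening: 0.754
grasp_force: 0.0
t 3.4 pos [526.1 263.6  62.7] rpy [ 3.141e+00 -2.000e-03 -2.588e+00] F [-0.1  0.1  0.5] op 0.754
shift first [0.038 0.059 1.546] | turn [ 0.0001 -0.0007 -0.0005] rows>= 0.0 | shift after turn [0.041 0.059 1.546]
```

```bash
python3 -m inch '[[0,0,0,0.04,0.06,0.8,0.25],[0,0,0,0,0,0.7,0.25],[0,0,0,0,0,0,0.25],[0,0,0,0,0,0,0.4],[0,0,0,0,0,0,0.5],[0,0,0,0,0,0,0.55],[0,0,0,0,0,0,0.6],[0,0,0,0,0,0,0.6]]' 40
python3 -m inch '[[0,0,0,0,0,0,0.6],[0,0,0,0,0,0,0.6]]'
```

```text
clock: 4.07
eef_pos: [525.9, 265.1, 27.6]
tcp_rot: [-3.141, 0.002, -2.587]
contact_force: [-1.6, -1.4, 8.3]
opening: 0.504
grasp_force: 41.7
clock: 4.23
eef_pos: [525.9, 265.1, 27.6]
tcp_rot: [-3.141, 0.002, -2.587]
contact_force: [-1.6, -0.2, 8.2]
opening: 0.501
grasp_force: 41.7
```

```bash
python3 -m inch '[[0,0,0,0,0,-0.3,0.6],[0,0,0,0,0,-0.9,0.6],[0,0,0,0,0,-1,0.6],[0,0,0,0,0,-1,0.6],[0,0,0,0,0,-1,0.6],[0,0,0,0,0,-1,0.6],[0,0,0,0,0,-1,0.6],[0,0,0,0,0,-1,0.6]]'
python3 -m inch '[[0,0,0.038,0,0,-0.8,0.6],[0,0,0.038,0,0,0,0.6],[0,0,0.038,0,0,0,0.6],[0,0,0.038,0,0,0,0.6],[0,0,0.038,0,0,0,0.6],[0,0,0.038,0,0,0,0.6],[0,0,0.033,0,0,0,0.6],[0,0,0,0,0,0,0.6]]'
python3 -c "
from h import *
plan((534.5,-57,225),(np.pi,0,np.radians(164.8)))"
```

```text
clock: 4.9
eef_pos: [524.8, 264.5, 208.1]
tcp_rot: [-3.141, 0.001, -2.587]
contact_force: [0.7, 0.1, -1.1]
opening: 0.5
grasp_force: 41.2
clock: 5.57
eef_pos: [524.9, 264.6, 226.7]
tcp_rot: [3.141, 0.001, 2.872]
contact_force: [-0.6, -0.1, -1.2]
opening: 0.498
grasp_force: 41.2
t 5.57 pos [524.9 264.6 226.7] rpy [3.141e+00 1.000e-03 2.872e+00] F [-0.6 -0.1 -1.2] op 0.498
shift first [ -3.798 -12.295   0.065] | turn [ 0.0002  0.0002 -0.0014] rows>= 0.0 | shift after turn [ -3.742 -12.312   0.069]
```

```bash
python3 -m inch '[[0,0,0,-0.2,-0.6,0,0.6],[0,0,0,-0.27,-0.9,0,0.6],[0,0,0,-0.27,-0.9,0,0.6],[0,0,0,-0.27,-0.9,0,0.6],[0,0,0,-0.27,-0.9,0,0.6],[0,0,0,-0.27,-0.9,0,0.6],[0,0,0,-0.27,-0.9,0,0.6],[0,0,0,-0.27,-0.9,0,0.6]]'
python3 -m inch '[[0,0,0,-0.27,-0.9,0,0.6],[0,0,0,-0.27,-0.9,0,0.6],[0,0,0,-0.27,-0.9,0,0.6],[0,0,0,-0.27,-0.9,0,0.6],[0,0,0,-0.27,-0.9,0,0.6],[0,0,0,-0.27,-0.9,0,0.6],[0,0,0,-0.27,-0.9,0,0.6],[0,0,0,0,0,0,0.6]]'
python3 - <<'E'
from h import *
plan((534.5,-57,225),(np.pi,0,np.radians(164.8)))
f=save("wrist","w2"); C=cloud(f).reshape(-1,3)
Q=C[(C[:,2]>44)&(C[:,2]<82)&(np.hypot(C[:,0]-534,C[:,1]+57)<55)]
ok=np.ones(len(Q),bool)
for _ in range(10):
    m=Q[ok].mean(0);w=np.linalg.svd(Q[ok]-m,full_matrices=False)[2][2];w*=np.sign(w[2]);ok=abs((Q-m)@w)<1.5
yaw=np.arctan2(-w[1],-w[0]);print(ok.sum(),len(Q),w.round(3),np.degrees([np.arccos(w[2]),yaw]),rect(Q[ok]),rect(Q))
for y in (np.radians(-15),):
    X=np.array([np.cos(y)*np.cos(.349),np.sin(y)*np.cos(.349),np.sin(.349)]);Y=np.array([-np.sin(y),np.cos(y),0]);Z=np.cross(X,Y)
    q=(Q-[534.5,-57,62])@np.array([X,Y,Z]).T
    for a in range(-48,48,6):
        s=q[(q[:,0]>=a)&(q[:,0]<a+6)]
        if len(s): print(a,len(s),np.percentile(s[:,1],[2,98]).round(1),np.percentile(s[:,2],[5,50,95]).round(1))
    print(q[:,0].min(),q[:,0].max())
b=C[(C[:,2]>6)&(C[:,2]<14)&(np.hypot(C[:,0]-534,C[:,1]+57)<90)];print('base',rect(b))
E
```

```text
clock: 6.23
eef_pos: [529.8, 82.7, 226.3]
tcp_rot: [-3.141, 0.0, 2.88]
contact_force: [0.5, -0.2, -2.2]
opening: 0.5
grasp_force: 41.3
clock: 6.9
eef_pos: [534.2, -83.8, 226.3]
tcp_rot: [-3.14, 0.001, 2.878]
contact_force: [-0.4, -0.9, -1.6]
opening: 0.501
grasp_force: 41.3
t 6.9 pos [534.2 -83.8 226.3] rpy [-3.140e+00  1.000e-03  2.878e+00] F [-0.4 -0.9 -1.6] op 0.501
shift first [0.269 1.036 0.051] | turn [-0.0005  0.0004  0.0006] rows>= 0.0 | shift after turn [0.27  1.036 0.053]
2887 3346 [-0.33   0.091  0.94 ] [ 20.00566308 -15.4732933 ] (array([528.5, -57.1]), array([32.1, 56.6]), 73.9) (array([526.3, -56.3]), array([32.1, 65.3]), 74.3)
-42 261 [-16.6  14.5] [5.1 6.5 7.5]
-36 375 [-16.9  13.9] [-0.6  0.8  6.8]
-30 298 [-17.1  13.9] [-0.4  0.6  1.7]
-24 312 [-17.2  13.6] [-0.6  0.5  1.6]
-18 287 [-17.2  13.6] [-0.4  0.5  1.7]
-12 320 [-17.2  13.7] [-0.6  0.6  1.6]
-6 279 [-17.2  13.6] [-0.7  0.5  1.6]
0 319 [-17.2  13.7] [-0.5  0.5  1.6]
6 280 [-17.2  13.6] [-0.6  0.5  1.8]
12 325 [-17.5  13.7] [-0.8  0.6  1.8]
18 286 [-17.8  13.6] [-0.8  0.6  1.8]
24 4 [12.2 13.7] [-0.1  0.2  1.3]
-40.98673176328558 24.918678188191365
base (array([534.5, -58.1]), array([ 79.4, 109.7]), 74.2)
```

View pics/w2.png

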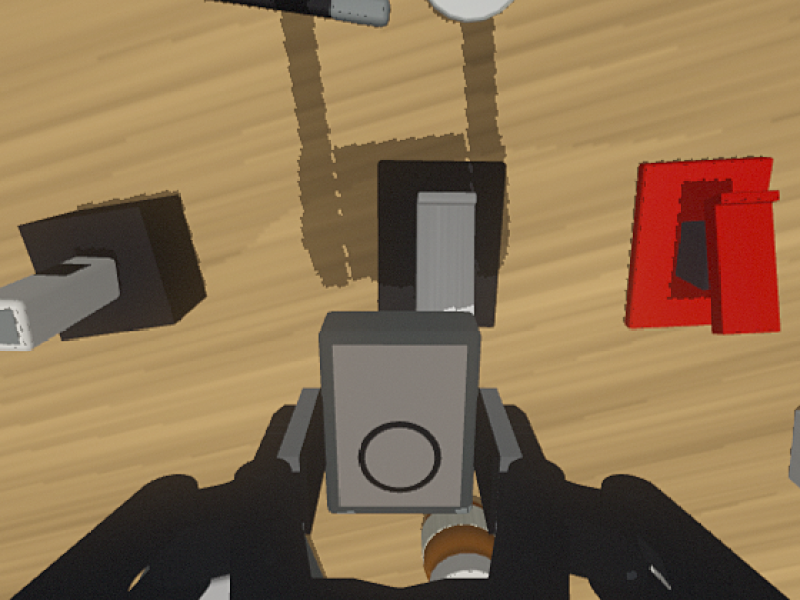

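Picture: deck at (446,255) with its lip at the top (447,195), the low end. The tile is held square, ring at (400,457), probe at (60,300), red twin at right. Next: measure the held tile in the tool frame and plan the placing.

```bash
cat >> h.py <<'E'
y_=np.radians(-15.7);t_=np.radians(20)
X=np.array([np.cos(y_)*np.cos(t_),np.sin(y_)*np.cos(t_),np.sin(t_)]);Y=np.array([-np.sin(y_),np.cos(y_),0]);Z=np.cross(X,Y)
D=np.array([534.6,-58.8,62.3])
RT=np.array([-X,Y,-Z]).T
E
python3 - <<'E'
from h import *
f=pickle.load(open('wrist.pkl','rb')); C=cloud(f).reshape(-1,3); s=r.sense(); A=R.from_euler('xyz',s["tcp_rot"])
q=A.inv().apply(C-s["eef_pos"]); px=f["pixels"].reshape(-1,3).astype(float)
m=(abs(q[:,0])<45)&(abs(q[:,1])<19)&(q[:,2]>0)&(q[:,2]<30); Q=q[m]
print(m.sum(),np.percentile(Q,[0.5,50,99.5],axis=0).round(1))
top=Q[abs(Q[:,2]-np.median(Q[:,2]))<3]
a=np.linalg.lstsq(np.c_[top[:,:2],np.ones(len(top))],top[:,2],rcond=None)[0];print('plane',a.round(3),rect(top),top[:,0].min(),top[:,0].max())
e=R.from_matrix(RT).as_euler('xyz');print('rpy',e)
for tx in (1.7,):
    t=np.array([tx,0,27.6])
    for h in (50,6,0): print(h,(D-2*X+h*Z-RT@t).round(1))
    plan(D-2*X+50*Z-RT@t,e)
E
```

```text
13474 [[-28.6 -18.8   4.2]
 [  6.7   0.1   8.6]
 [ 30.5  18.9  23.9]]
plane [7.000e-03 6.000e-03 8.558e+00] (array([0.4, 0. ]), array([60.5, 38. ]), 0.0) -29.866438691627756 30.662263978803235
rpy [3.14159265 0.34906585 2.86757596]
50 [508.8 -51.5 135.1]
6 [523.3 -55.6  93.8]
0 [525.2 -56.2  88.1]
t 6.95 pos [534.1 -82.1 226.2] rpy [-3.141e+00  1.000e-03  2.877e+00] F [ 0.7  0.8 -2.5] op 0.504
shift first [1.301 0.916 3.643] | turn [ 0.0004 -0.1109  0.003 ] rows>= 2.9 | shift after turn [2.475 0.903 2.976]
```

```bash
python3 -m inch '[[0,-0.037,0.001,0,0.3,0,0.6],[0,-0.037,0.001,0,0.3,0,0.6],[0,-0.037,0.001,0,0.3,0,0.6],[0,0,0,0.8,0,0.3,0.6],[0,0,0,0.8,0,0.7,0.6],[0,0,0,0.8,0,0.7,0.6],[0,0,0,0,0,0.5,0.6],[0,0,0,0,0,0,0.6]]'
python3 - <<'E'
from h import *
e=R.from_matrix(RT).as_euler('xyz');t=np.array([1.,0,26.8])
plan(D-2*X+0*Z-RT@t,e)
E
```

```text
clock: 7.62
eef_pos: [502.1, -47.2, 151.5]
tcp_rot: [3.142, 0.344, 2.87]
contact_force: [-0.5, 0.2, -1.4]
opening: 0.504
grasp_force: 41.3
t 7.62 pos [502.1 -47.2 151.5] rpy [3.142 0.344 2.87 ] F [-0.5  0.2 -1.4] op 0.504
shift first [-0.046 -0.097  2.75 ] | turn [ 0.0003 -0.0015  0.0007] rows>= 0.0 | shift after turn [-0.034 -0.094  2.75 ]
```

Contact predicted at 2.75; approach to about 4 mm above it, then creep.

```bash
python3 -m inch '[[0,-0.0015,0.0007,-0.03,-0.09,0.6,0.6],[0,0,0,0,0,0.8,0.6],[0,0,0,0,0,0.7,0.6],[0,0,0,0,0,0.35,0.6],[0,0,0,0,0,0.1,0.6],[0,0,0,0,0,0,0.6],[0,0,0,0,0,0,0.6]]'
python3 - <<'E'
from h import *
e=R.from_matrix(RT).as_euler('xyz');t=np.array([1.,0,26.8])
plan(D-2*X+0*Z-RT@t,e)
E
```

```text
clock: 8.2
eef_pos: [525.9, -56.1, 94.8]
tcp_rot: [3.139, 0.354, 2.865]
contact_force: [0.1, 0.0, -2.3]
opening: 0.5
grasp_force: 41.3
t 8.2 pos [525.9 -56.1  94.8] rpy [3.139 0.354 2.865] F [ 0.1  0.  -2.3] op 0.5
shift first [ 0.144 -0.011  0.273] | turn [ 0.0005  0.0016 -0.0008] rows>= 0.0 | shift after turn [ 0.142 -0.01   0.274]
```

```bash
python3 -m inch '[[0,0.001,0,0.1,0,0.08,0.6],[0,0,0,0,0,0.06,0.6],[0,0,0,0,0,0,0.6],[0,0,0,0,0,0,0.6]]'
python3 -m inch '[[0,0,0,0,0,0.04,0.6],[0,0,0,0,0,0.04,0.6],[0,0,0,0,0,0,0.6]]'
python3 - <<'E'
from h import *
e=R.from_matrix(RT).as_euler('xyz');t=np.array([1.,0,26.8])
plan(D-2*X+0*Z-RT@t,e)
E
```

```text
clock: 8.53
eef_pos: [524.6, -55.8, 90.2]
tcp_rot: [3.139, 0.351, 2.864]
contact_force: [0.6, -1.0, -2.1]
opening: 0.504
grasp_force: 41.3
clock: 8.78
eef_pos: [525.3, -56.0, 88.1]
tcp_rot: [3.139, 0.351, 2.864]
contact_force: [-1.4, 0.7, 1.1]
opening: 0.497
grasp_force: 41.7
t 8.78 pos [525.3 -56.   88.1] rpy [3.139 0.351 2.864] F [-1.4  0.7  1.1] op 0.497
shift first [ 0.029 -0.007  0.032] | turn [ 0.0005  0.0005 -0.001 ] rows>= 0.0 | shift after turn [ 0.029 -0.007  0.033]
```

```bash
python3 -m inch '[[0,0,0,0,0,0.02,0.6],[0,0,0,0,0,0,0.6]]'
python3 -m inch '[[0,0,0,0,0,0,0.47],[0,0,0,0,0,0,0.42],[0,0,0,0,0,0,0.36],[0,0,0,0,0,0,0.3],[0,0,0,0,0,0,0.25],[0,0,0,0,0,0,0.25]]'
python3 -m inch '[[0,0,0,0,0,-0.3,0.25],[0,0,0,0,0,-0.8,0.25],[0,0,0,0,0,-1,0.25],[0,0,0,0,0,-1,0.25],[0,0,0,0,0,-1,0.25],[0,0,0,0,0,-1,0.25],[0,0,0,0,0,-1,0.2],[0,0,0,0,0,0,0.2]]'
python3 - <<'E'
from h import *
plan((480,-50,250))
f=save("wrist","w3",(640,480)); q=(cloud(f).reshape(-1,3)-D)@np.array([X,Y,Z]).T
Q=q[(abs(q[:,0])<50)&(abs(q[:,1])<40)&(q[:,2]>12)&(q[:,2]<26)]
print(len(Q),rect(Q)); a=np.linalg.lstsq(np.c_[Q[:,:2],np.ones(len(Q))],Q[:,2],rcond=None)[0];print(a.round(3))
Q=q[abs(q[:,2]-a[2])<2.5];Q=Q[(abs(Q[:,0])<50)&(abs(Q[:,1])<40)];print(rect(Q),np.percentile(Q[:,2],[5,50,95]))
E
```

```text
clock: 8.95
eef_pos: [525.3, -56.0, 88.1]
tcp_rot: [3.139, 0.351, 2.864]
contact_force: [-6.4, 1.4, 11.7]
opening: 0.503
grasp_force: 43.0
clock: 9.45
eef_pos: [525.4, -56.1, 87.5]
tcp_rot: [3.139, 0.35, 2.864]
contact_force: [0.3, 0.3, -0.5]
opening: 0.754
grasp_force: 0.0
clock: 10.12
eef_pos: [475.6, -41.8, 235.3]
tcp_rot: [3.137, 0.356, 2.864]
contact_force: [1.3, -0.1, 0.4]
opening: 0.799
grasp_force: 0.0
t 10.12 pos [475.6 -41.8 235.3] rpy [3.137 0.356 2.864] F [ 1.3 -0.1  0.4] op 0.799
shift first [-0.447 -0.266 -0.46 ] | turn [0. 0. 0.] rows>= 0.0 | shift after turn [-0.447 -0.266 -0.46 ]
3977 (array([-1.1, -0.7]), array([44. , 59.7]), 89.9)
[1.1000e-02 0.0000e+00 1.8772e+01]
(array([-1. , -0.7]), array([43.9, 59.5]), 89.9) [17.47291803 18.85276315 19.99358081]
```

View pics/w3.png

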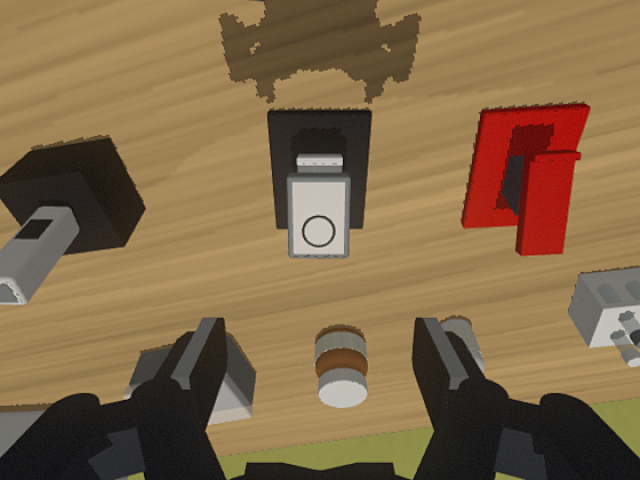

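The tile lies flat on the deck: centre (-1,-0.7) mm in deck axes, yaw error about 0, ring at pixel (319,231) uphill. Now the probe, at left (35,250).

```bash
python3 -m inch '[[0,0.038,0,0,0,-0.5,0.2],[0,0.038,0,0,0,-0.5,0.2],[0,0.036,0,0,0,-0.5,0.2],[0,0,0,0,-0.7,0,0.2],[0,0,0,0,-0.9,0,0.2],[0,0,0,0,-0.9,0,0.2],[0,0,0,0,-0.9,0,0.2],[0,0,0,0,-0.9,0,0.2]]'
python3 -m inch '[[0,0,0,0,-0.9,0,0.2],[0,0,0,0,-0.9,0,0.2],[0,0,0,-0.5,-0.9,0,0.2],[0,0,0,-0.5,-0.6,0,0.2],[0,0,0,0,0,0,0.2],[0,0,0,0,0,0,0.2]]'
python3 - <<'E'
from h import *
f=save("wrist","w4",(640,480)); C=cloud(f).reshape(-1,3)
for lo,hi in((128,142),(48,60)):
    Q=C[(C[:,2]>lo)&(C[:,2]<hi)&(np.hypot(C[:,0]-490,C[:,1]+250)<70)]; print(len(Q),rect(Q),np.median(Q,0).round(1))
plan((490,-250,170),(np.pi,0,np.radians(160)))
E
```

```text
clock: 10.83
eef_pos: [436.7, -144.1, 265.7]
tcp_rot: [3.139, -0.003, 2.866]
contact_force: [1.1, 0.2, -0.6]
opening: 0.797
grasp_force: 0.0
clock: 11.33
eef_pos: [438.6, -230.0, 265.4]
tcp_rot: [3.139, -0.003, 2.864]
contact_force: [-0.8, -0.1, 0.5]
opening: 0.799
grasp_force: 0.0
952 (array([ 488.4, -251.2]), array([23.7, 24.7]), 73.5) [ 486.1 -250.7  135.6]
3803 (array([ 488.7, -251.5]), array([70. , 70.8]), 83.5) [ 477.5 -244.    55.8]
t 11.38 pos [ 438.3 -229.2  265.5] rpy [ 3.138 -0.004  2.864] F [ 0.2  1.2 -0. ] op 0.799
shift first [-2.229 -0.246  3.811] | turn [ 0.001  -0.0012  0.0229] rows>= 0.6 | shift after turn [-2.226 -0.074  3.82 ]
```

View pics/w4.png

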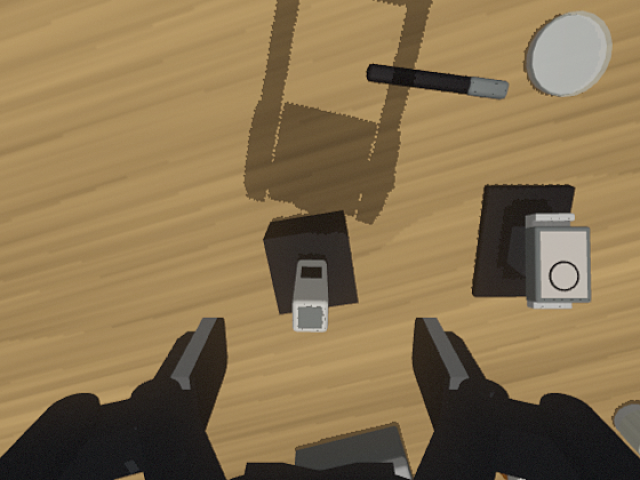

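Handle top at (310,317), aligned with the gripper within about 1°. Its square measures 24 at z 135.6 as expected, and the centre is (488.5,-251).

```bash
python3 -c "
from h import *
plan((488.5,-251,100),(np.pi,0,np.radians(163.5)))"
python3 -m inch '[[0.001,-0.001,0.003,-0.7,0,0,0.2],[0,0,0,-0.8,0,0,0.2],[0,0,0,-0.66,0.1,0,0.2],[0,0,0,0,0.1,0,0.2],[0,0,0,0,0,0,0.2]]'
python3 -c "
from h import *
plan((488.5,-251,100),(np.pi,0,np.radians(163.5)))"
```

```text
t 11.38 pos [ 438.3 -229.2  265.5] rpy [ 3.138 -0.004  2.864] F [ 0.2  1.2 -0. ] op 0.799
shift first [-2.192 -0.31   6.611] | turn [ 0.001  -0.0012  0.0034] rows>= 0.1 | shift after turn [-2.171 -0.265  6.62 ]
clock: 11.8
eef_pos: [492.0, -238.4, 265.9]
tcp_rot: [-3.141, -0.0, 2.857]
contact_force: [-0.9, 0.9, -0.8]
opening: 0.8
grasp_force: 0.0
t 11.8 pos [ 492.  -238.4  265.9] rpy [-3.141 -0.     2.857] F [-0.9  0.9 -0.8] op 0.8
shift first [-0.009 -0.522  6.637] | turn [-0.0001 -0.      0.0011] rows>= 0.0 | shift after turn [-0.011 -0.523  6.637]
```

```bash
python3 -m inch '[[0,0,0,0,-0.52,0.3,0.2],[0,0,0,0,0,0.8,0.2],[0,0,0,0,0,1,0.2],[0,0,0,0,0,1,0.2],[0,0,0,0,0,0.5,0.2],[0,0,0,0,0,0,0.2]]'
python3 -c "
from h import *
plan((488.5,-251,100),(np.pi,0,np.radians(163.5)))"
```

```text
clock: 12.3
eef_pos: [485.4, -251.3, 173.4]
tcp_rot: [3.141, -0.005, 2.856]
contact_force: [-1.2, 1.0, -0.7]
opening: 0.8
grasp_force: 0.0
t 12.3 pos [ 485.4 -251.3  173.4] rpy [ 3.141 -0.005  2.856] F [-1.2  1.  -0.7] op 0.8
shift first [-0.13   0.048  2.933] | turn [ 0.0001 -0.0015  0.0007] rows>= 0.0 | shift after turn [-0.117  0.049  2.934]
```

```bash
python3 -m inch '[[0,-0.001,0.0007,-0.1,0.05,0.4,0.2],[0,0,0,0,0,0.8,0.2],[0,0,0,0,0,0.9,0.2],[0,0,0,0,0,0.6,0.2],[0,0,0,0,0,0.2,0.2],[0,0,0,0,0,0,0.2],[0,0,0,0,0,0,0.2]]'
python3 -c "
from h import *
plan((488.5,-251,100),(np.pi,0,np.radians(163.5)))"
```

```text
clock: 12.88
eef_pos: [492.0, -252.2, 104.9]
tcp_rot: [-3.141, 0.006, 2.854]
contact_force: [-0.0, -0.4, -0.6]
opening: 0.804
grasp_force: 0.0
t 12.88 pos [ 492.  -252.2  104.9] rpy [-3.141  0.006  2.854] F [-0.  -0.4 -0.6] op 0.804
shift first [0.15  0.007 0.196] | turn [-0.0003  0.0018 -0.    ] rows>= 0.0 | shift after turn [0.149 0.007 0.196]
```

```bash
python3 -m inch '[[0,0.001,0,0.1,0,0.2,0.2],[0,0,0,0,0,0,0.2],[0,0,0,0,0,0,0.2],[0,0,0,0,0,0,0.2]]'
python3 -c "
from h import *
plan((488.5,-251,100),(np.pi,0,np.radians(163.5)))"
```

```text
clock: 13.22
eef_pos: [489.5, -251.4, 99.6]
tcp_rot: [-3.141, 0.002, 2.854]
contact_force: [0.1, 0.2, -0.1]
opening: 0.801
grasp_force: 0.0
t 13.22 pos [ 489.5 -251.4   99.6] rpy [-3.141e+00  2.000e-03  2.854e+00] F [ 0.1  0.2 -0.1] op 0.801
shift first [ 0.042  0.003 -0.016] | turn [-0.0003  0.0007 -0.    ] rows>= 0.0 | shift after turn [ 0.042  0.003 -0.016]
```

Close on the handle, then lift straight.

```bash
python3 -m inch '[[0,0.0005,0,0.03,0,0,0.4],[0,0,0,0,0,0,0.6],[0,0,0,0,0,0,0.75],[0,0,0,0,0,0,0.85],[0,0,0,0,0,0,0.85],[0,0,0,0,0,0,0.85]]' 60
python3 -m inch '[[0,0,0,0,0,-0.1,0.85],[0,0,0,0,0,-0.4,0.85],[0,0,0,0,0,-0.5,0.85],[0,0,0,0,0,-0.5,0.85],[0,0,0,0,0,-0.5,0.85],[0,0,0,0,0,-0.5,0.85],[0,0,0,0,0,-0.5,0.85],[0,0,0,0,0,0,0.85]]'
```

```text
clock: 13.72
eef_pos: [488.6, -251.1, 99.3]
tcp_rot: [-3.141, 0.0, 2.854]
contact_force: [-1.1, 0.3, 3.1]
opening: 0.275
grasp_force: 58.5
clock: 14.38
eef_pos: [489.8, -251.6, 176.9]
tcp_rot: [-3.14, 0.004, 2.854]
contact_force: [1.2, 0.1, -1.0]
opening: 0.273
grasp_force: 58.8
```

```bash
python3 -m inch '[[0,0,0,0,0,-0.8,0.85],[0,0,0,0,0,-1,0.85],[0,0,0,0,0,-1,0.85],[0,0,0,0,0,-0.6,0.85],[0,-0.037,0,0,0,0,0.85],[0,-0.037,0,0,0,0,0.85],[0,-0.037,0,0,0,0,0.85],[0,0,0,0,0,0,0.85]]'
cat >> h.py <<'E'
def tgt(h,o=(0,0)): return D+(8+o[0])*X+(-0.7+o[1])*Y+(18.8+86.3+h)*Z
ET=R.from_matrix(RT).as_euler('xyz')
E
python3 -c "
from h import *
plan(tgt(40),ET)"
```

```text
clock: 15.05
eef_pos: [484.7, -249.2, 257.0]
tcp_rot: [-3.141, 0.35, 2.853]
contact_force: [-1.6, 0.8, -2.5]
opening: 0.273
grasp_force: 59.0
t 15.05 pos [ 484.7 -249.2  257. ] rpy [-3.141  0.35   2.853] F [-1.6  0.8 -2.5] op 0.273
shift first [2.582 7.816 1.424] | turn [-0.0016  0.0001 -0.0044] rows>= 0.1 | shift after turn [2.474 7.843 1.466]
```

```bash
python3 -m inch '[[-0.0016,0,-0.0044,0.2,0.6,0,0.85],[0,0,0,0.28,0.9,0,0.85],[0,0,0,0.28,0.9,0,0.85],[0,0,0,0.28,0.9,0,0.85],[0,0,0,0.28,0.9,0,0.85],[0,0,0,0.28,0.9,0,0.85],[0,0,0,0.28,0.9,0,0.85],[0,0,0,0.28,0.9,0,0.85]]'
python3 -m inch '[[0,0,0,0.28,0.9,0,0.85],[0,0,0,0,0,0,0.85],[0,0,0,0,0,0.5,0.85],[0,0,0,0,0,0.5,0.85],[0,0,0,0,0,0.4,0.85],[0,0,0,0,0,0,0.85],[0,0,0,0,0,0,0.85]]'
python3 - <<'E'
from h import *
plan(tgt(15),ET)
a=save("side","s5"); b=grab_frame("scene"); c=grab_frame("wrist"); out=[]
for f in (a,b,c):
    u,v=proj(f,tgt(0)-90*Z).astype(int); u=min(max(u,55),505);v=min(max(v,70),365)
    g=f["pixels"][v-70:v+55,u-50:u+50,::-1]; out.append(cv2.resize(g,(260,325),interpolation=3))
cv2.imwrite('pics/c5.png',np.hstack(out))
# probe axis from point clouds (handle between fingers and bare part)
s=r.sense();A=R.from_euler('xyz',s["tcp_rot"])
for f in (a,b):
    q=A.inv().apply(cloud(f).reshape(-1,3)-s["eef_pos"])
    for lo,hi in ((30,42),(48,74)):
        Q=q[(abs(q[:,0])<16)&(abs(q[:,1])<16)&(q[:,2]>lo)&(q[:,2]<hi)]; print(lo,len(Q),np.percentile(Q,[5,50,95],axis=0).round(1).tolist() if len(Q) else '')
E
```

```text
clock: 15.72
eef_pos: [486.7, -70.3, 240.6]
tcp_rot: [-3.139, 0.346, 2.868]
contact_force: [0.6, 0.8, -1.8]
opening: 0.279
grasp_force: 59.1
clock: 16.3
eef_pos: [497.6, -51.3, 204.7]
tcp_rot: [-3.14, 0.346, 2.868]
contact_force: [0.5, 0.7, -2.0]
opening: 0.276
grasp_force: 59.4
t 16.3 pos [497.6 -51.3 204.7] rpy [-3.14   0.346  2.868] F [ 0.5  0.7 -2. ] op 0.276
shift first [0.21  0.086 1.063] | turn [-0.0005 -0.001   0.0002] rows>= 0.0 | shift after turn [0.213 0.084 1.062]
30 59 [[-11.5, -11.2, 30.6], [-1.1, -9.0, 35.7], [10.7, 2.6, 40.9]]
48 78 [[-7.0, -6.5, 49.2], [-1.2, -4.5, 60.1], [6.7, 0.1, 72.5]]
30 53 [[-15.1, -10.1, 30.1], [-13.2, 0.7, 36.2], [-10.5, 11.8, 41.0]]
48 73 [[-11.0, -5.9, 49.5], [-7.4, 1.4, 61.1], [-2.7, 8.1, 71.5]]
```

View pics/c5.png

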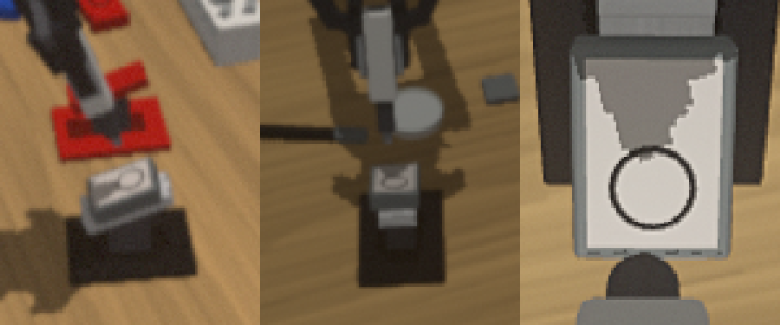

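Crops: the side and scene views show the probe hanging straight along the deck normal, nose above the tile. The wrist crop shows the ring at (652,188) clear of the nose. Axis offset in the grip is ≤1 mm.

```bash
python3 -m inch '[[0,-0.001,0,0.2,0.05,0.4,0.85],[0,0,0,0,0,0.5,0.85],[0,0,0,0,0,0.16,0.85],[0,0,0,0,0,0,0.85],[0,0,0,0,0,0,0.85],[0,0,0,0,0,0,0.85]]'
python3 -c "
from h import *
plan(tgt(4),ET)"
```

```text
clock: 16.95
eef_pos: [502.6, -51.0, 179.3]
tcp_rot: [-3.141, 0.353, 2.868]
contact_force: [-0.8, 0.2, -1.4]
opening: 0.277
grasp_force: 59.4
t 16.95 pos [502.6 -51.  179.3] rpy [-3.141  0.353  2.868] F [-0.8  0.2 -1.4] op 0.277
shift first [0.046 0.02  0.485] | turn [-0.0001  0.0011  0.0003] rows>= 0.0 | shift after turn [0.044 0.019 0.485]
```

```bash
python3 -m inch '[[0,0.001,0,0.04,0,0.25,0.85],[0,0,0,0,0,0.2,0.85],[0,0,0,0,0,0,0.85],[0,0,0,0,0,0,0.85],[0,0,0,0,0,0,0.85]]'
cat >> h.py <<'E'
def avg(n=20):
    F=[];P=[];T=[]
    for _ in range(n):
        grab_frame("wrist"); s=r.sense(); F.append(s["contact_force"]);P.append(s["eef_pos"]);T.append(s["tcp_rot"])
    F=np.array(F)@np.array([X,Y,Z]).T; P=(np.mean(P,0)-tgt(0))@np.array([X,Y,Z]).T
    B=R.from_euler('xyz',np.array(T)).mean()
    print('F deck',F.mean(0).round(2),'sd',(F.std(0)/n**.5).round(2),'offset from contact pose (deck)',P.round(2),'axis err deg',np.degrees(np.arccos(-B.as_matrix()[:,2]@Z)).round(2))
E
python3 -c "
from h import *
avg(); plan(tgt(-5),ET)"
```

```text
clock: 17.37
eef_pos: [505.1, -51.8, 167.6]
tcp_rot: [-3.141, 0.348, 2.869]
contact_force: [-0.3, 0.3, -1.7]
opening: 0.271
grasp_force: 59.4
F deck [-0.57  0.15 -1.28] sd [0.15 0.09 0.07] offset from contact pose (deck) [-0.37 -0.48  4.38] axis err deg 0.03
t 18.37 pos [505.1 -51.8 167.7] rpy [-3.141  0.349  2.869] F [ 1.4  0.1 -1.1] op 0.271
shift first [-0.015  0.021  0.373] | turn [-0.0002 -0.0001  0.0003] rows>= 0.0 | shift after turn [-0.015  0.021  0.373]
```

Baseline −1.28 N along the normal. Step in to 3 mm of expected compression first.

```bash
python3 -m inch '[[0,0,0,0,0,0.1,0.85],[0,0,0,0,0,0.08,0.85],[0,0,0,0,0,0.06,0.85],[0,0,0,0,0,0.06,0.85],[0,0,0,0,0,0,0.85],[0,0,0,0,0,0,0.85],[0,0,0,0,0,0,0.85]]'
python3 -c "
from h import *
avg()"
```

```text
clock: 18.95
eef_pos: [507.6, -52.4, 160.7]
tcp_rot: [-3.141, 0.349, 2.869]
contact_force: [-0.4, 0.2, -0.1]
opening: 0.276
grasp_force: 59.4
F deck [-0.7   0.22  0.63] sd [0.11 0.09 0.12] offset from contact pose (deck) [-0.39 -0.49 -3.13] axis err deg 0.03
```

ΔF = 1.91 N means about 2.6 mm compression, which agrees with the 3.1 mm expected from position. Add about 2.2 mm.

```bash
python3 -m inch '[[0,0,0,0,0,0.05,0.85],[0,0,0,0,0,0.04,0.85],[0,0,0,0,0,0,0.85],[0,0,0,0,0,0,0.85],[0,0,0,0,0,0,0.85]]'
python3 - <<'E'
from h import *
avg(30)
out=[]
for n in ("side","scene","wrist"):
    f=grab_frame(n); u,v=proj(f,D+8*X+20*Z).astype(int); k=45 if n!="wrist" else 90
    v=min(v,420-k);u=min(max(u,k),560-k)
    out.append(cv2.resize(f["pixels"][v-k:v+k,u-k:u+k,::-1],(265,265),interpolation=3))
cv2.imwrite('pics/c6.png',np.hstack(out))
q=(cloud(f).reshape(-1,3)-D)@np.array([X,Y,Z]).T
Q=q[(abs(q[:,0])<50)&(abs(q[:,1])<40)&(abs(q[:,2]-18.8)<2.5)];print(rect(Q))
E
```

```text
clock: 20.37
eef_pos: [508.4, -52.7, 158.6]
tcp_rot: [-3.141, 0.349, 2.869]
contact_force: [-1.6, 0.8, 1.3]
opening: 0.274
grasp_force: 59.5
F deck [-0.39  0.35  1.49] sd [0.09 0.1  0.11] offset from contact pose (deck) [-0.39 -0.49 -5.4 ] axis err deg 0.03
(array([-1.3, -0.7]), array([44. , 59.6]), 89.7)
```

View pics/c6.png

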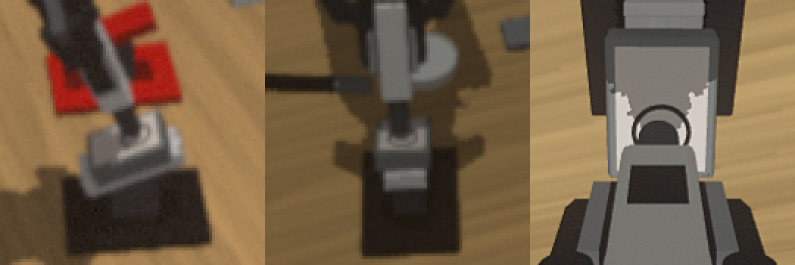

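ΔF = 2.77 N, so about 5.1 mm. The nose sits inside the ring (wrist crop ring at (661,133)), the tile has not moved, and the axis error is 0.03°. Handing in.

```bash
python3 -c "
from rig import r
print(r.sign_off())"
```

```text
the job is handed in; nothing more can be done
None
```

Job handed in at about 22 s: the tile lies flat on the sloped rest, ring up and released, and the probe is held square in the ring with its nose pressed in about 5 mm (spring force 2.8 N).

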